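# Turn the parts carousel and load a chair foot

## Robot

A 7-joint arm with a two-finger parallel gripper is mounted at the origin on the work surface. World frame = base frame: x ahead of the robot, y to its left, z up, the work surface at z = 0. Lengths are in m, angles in rad, forces in N, time in s.
With the tool pointing down it reaches from about 0.4 to 0.85 m from the base axis. Payload 4.5 kg.
Tool frame: the origin (TCP) lies midway between the tips of the shut fingers; the grasp point (between the pads) lies 19 mm behind it (r.grip_depth is the distance from the TCP to the grasp point, in m); z points along the fingers, y is the direction in which the jaws open and shut (so a half turn about z gives the same grasp; the last joint's range is limited). The gripper opens to 85 mm and grips with 20 to 120 N. Pads are 22 mm wide; open, the fingers measure 114 mm over their backs; the gripper's body (76 mm by 85 mm) begins 54 mm behind the grasp point. The pads swing forward as they close: fully open they stand 13 mm farther back than shut.
Start: joints at [-1.157, 0.689, -0.195, 1.565, 0.157, 0.902, -0.215], TCP at [0.232, 0.58, 0.21] pointing down, gripper open.
Joint ranges: [-3.01, 3.01], [-0.46, 2.08], [-1.47, 1.51], [0.13, 2.56], [-1, 4.14], [0.04, 2.09], [-2.66, 2.66]. Speed limits (rad/s): [2.57, 2.57, 3.14, 3.14, 3.14, 3.14, 3.14].

## Interface

Orientations are given as a rotation vector (axis times angle).
In Python, from station import readout, optics, r, spotter gives the robot as it stands. The module is installed in compiled form; this text tells all that it offers.
- The arm moves only by the tool arm_command, never from a script. Its argument "increments" is a list that holds one entry, the list of rows, each a list of 7 numbers: the shift along the tool's x, y, z in cm, then the turn, a rotation vector about the tool's x, y, z in degrees, then the opening, from -1 (shut) to 1 (fully open). A call has 1 to 5 rows; each row shifts and turns the commanded pose from where the row before left it, along the tool's axes as they then stand; what a row does not reach is not made up. A row lasts 1/10 s, in which the tool goes at most 50 mm and 8.59 degrees, less where a joint would pass 70% of its speed; a pose out of reach is approached as far as the arm can. A call is refused whole if a number of a shift passes 5 or a number of a turn 8.59, either way. A call with a gripper value outside its range is refused whole. The fingers move at their own pace and stop on an object; "force" is the grip in N (left out, the last holds). Time passes only in rows, so rows that do not move let the fingers close. It gives the time, the measured TCP pose, the force and the opening at its end, in the units of the state.
- readout.state(): the state, without advancing time (a new reading comes with each control period).
- optics.snapshot(name): name is "scene" or "side" or "wrist"; returns a dict with "color" (420x560x3 uint8, red, green, blue), "vertical_fov" (degrees; the focal length in pixels is half the picture's height over the tangent of half this angle, whatever the lens; pixels are square), "cx", "cy" (the principal point, pixels), "extrinsics" (4x4, takes a point from world to camera coordinates). Camera axes: x right, y up, looking along -z (the intrinsics and any distortion apply to the point x, -y, -z); pixel columns grow to the right and rows downward; lengths in m; the calibration is good to about 2 mm. A picture is of the moment at which its call begins. There is no depth.
- r.job_done(): hands the job in, once; it reports no verdict.
Trained networks look in the newest picture that a camera, given by its name, has taken for a name from the list of things; names that differ only in an ending like _2 or _b are one class to them, and where a whole thing is asked for, a point or a joint stands for the part that bears it (a point fixed in the world has none). Each returns a list of dicts, best first, with "p" (0 to 1); they miss things now and then, are a little off and sometimes report something else, mostly with a low value. They report only what shows in the picture. A call takes as long as a camera call. They do not tell look-alikes from the thing itself.
- spotter.search_frame(camera, label): "rect" ([centre column, centre row, width, height] in pixels, round what is visible of it).
The state is a dict: "time_s": time; "joint_positions": joint angles; "joint_velocities": joint speeds; "tau": joint torques, N m; "position": TCP position; "eef_rot": TCP orientation; "force": force on the tool from outside, world axes, zero at the start; "moment": the same for the moment, N m; "width": finger opening in m.
Only numpy, scipy, OpenCV 4.12 (cv2) and the standard library are available. Lean on these libraries where they do the work, as an engineer would, in place of code of your own. Each camera call takes 0.05 s, during which the arm holds its last target. There are 200 camera calls.

## Task

By the central hub bar, or however suits, turn the round parts carousel so that its one wide cup faces the wooden pointer on the stand. Only then stand the stout, straight-sided green chair foot (not the slim one or the one that widens upward) upright on the floor of that wide cup, wooden tenon up, and leave the cup still facing the pointer.

Things in the scene. Friction and masses are not known exactly. Their poses are not given: they have to be found in the camera images.
- foot: Stout chair foot standing loose on the bench: green straight-sided barrel 50 mm across, 50 mm high (flat underside 42 mm), with a bare wood tenon 26 mm across, 40 mm long on top to grip; 0.11 kg. Origin: centre of underside, z up. Two other feet of the same height and tenon stand over 95 mm away in any order: a slim one (36 mm) and a cone widening upward to 62 mm.
- carousel (a joint): Turn of the wooden disc (276 mm across) about its upright axis, rad, counter-clockwise from above positive; 0: wide cup faces the pointer; starts 0.5 to 1.25. Friction 0.2 N m, no detents, stays where left. The wooden hub bar on its axis is 64 mm long, 18 mm thick, from 90 to 126 mm above the bench, above all cups; its long side points at the wide cup.
- wide_cup (a point): Centre of the wide steel cup's inner floor, 40 mm above the bench; the cup is 78 mm across inside, 84 mm outside, rim 75 mm above the bench. Turns with the disc: z up, x points along the hub bar to the carousel's axis, 90 mm away. The other holders, 90 degrees apart (two narrow round cups, a small square box), are too narrow for the foot.
- loading_point (a point): Point fixed to the stand where the centre of the wide cup's floor must come, 40 mm above the bench, on the line from the carousel's axis to the pointer (a small wooden post with a brass pin, 60 mm high, 172 mm from the axis). z up, x points to the carousel's axis, 90 mm away.
There are look-alikes about, which are no part of the job. What is shaped like the foot but black or pink is not meant.

How it is judged:
On the way:
1. the wide cup, without the foot, faces the pointer: its centre within 20 mm of the loading point (about 13 degrees), and the disc is still (horizontal distance between wide_cup and loading_point below 0.02 m and horizontal distance between foot and wide_cup above 0.07 m and velocity of joint carousel between -0.05 and 0.05 rad/s), for 0.2 s.
At the end, for the whole second after the job is handed in: The stout foot stands released and at rest on the floor of the wide cup (underside within 6 mm of the floor, within 20 mm of the cup's centre, tenon up within 10 degrees), and the wide cup's centre is within 20 mm (about 13 degrees) of the loading point at the pointer (horizontal distance between wide_cup and loading_point below 0.02 m and horizontal distance between foot and wide_cup below 0.02 m and z of foot in the frame of wide_cup between -0.005 and 0.006 m and angle between foot's own z axis and vertical below 0.17 rad and linear speed of foot below 0.02 m/s); the robot touches nothing.
It also fails if it takes over 53 s, if anything falls off the work surface, if the arm or the gripper's body presses on something with over 40 N, if the wrist force passes 120 N, or if a joint passes its speed limit or range.

## Working session

There is one attempt and no reset: what is moved stays moved. The work goes in short steps, Python scripts to look and compute and a tool call to move; the robot and the scene stay as the last step left them, time stands still between calls to the robot, and variables do not carry over. Pictures are saved under pics/ and viewed, about 8 in all and at most 12, crops included, and the job is handed in when it is done.

Besides the shell and the picture viewer there is one more tool, called after "Emit:" as name([rows], argument=value, ...), one row to a line, values as JSON. arm_command: Moves the arm, as the interface text tells. Its arguments: {"type":"object","properties":{"increments":{"type":"array"},"force":{"type":"number"}},"required":["increments"]}

```bash
mkdir -p pics; cat > h.py <<'E'
import numpy as np, cv2
from station import readout, optics, r, spotter
from scipy.spatial.transform import Rotation as R
def snap(n,f=None):
    s=optics.snapshot(n)
    if f: cv2.imwrite('pics/'+f,s['color'][:,:,::-1])
    return s
def F(s): return s['color'].shape[0]/2/np.tan(np.radians(s['vertical_fov'])/2)
def ray(s,u,v,z):
    E=np.array(s['extrinsics']); f=F(s)
    d=np.array([(u-s['cx'])/f,-(v-s['cy'])/f,-1]); d=E[:3,:3].T@d; c=-E[:3,:3].T@E[:3,3]
    return c+d*(z-c[2])/d[2]
def proj(s,p):
    E=np.array(s['extrinsics']); q=E[:3,:3]@np.array(p)+E[:3,3]; f=F(s)
    return np.array([s['cx']+f*q[0]/-q[2], s['cy']-f*q[1]/-q[2]])
E
python3 - <<'E'
from h import *
print({k:v for k,v in readout.state().items() if k in('time_s','position','eef_rot','width')})
ims=[]
for n in('scene','side'):
    s=snap(n,n+'0.png'); ims.append(s)
    print(n,[k for k in s],s['vertical_fov'],s['cx'],s['cy'])
    E=np.array(s['extrinsics']);print('cam',-E[:3,:3].T@E[:3,3])
    for l in('foot','carousel','wide_cup','loading_point'):
        try: print(l,[(np.round(d['rect']).tolist(),round(d['p'],2)) for d in spotter.search_frame(n,l)])
        except Exception as e: print(l,e)
E
```

```text
{'time_s': 0.0, 'position': array([0.23150793, 0.57978587, 0.20908399]), 'eef_rot': array([-5.92921936e-01, -3.08489305e+00,  2.89568240e-03]), 'width': 0.08510688937736807}
scene ['color', 'vertical_fov', 'cx', 'cy', 'extrinsics'] 47.27379923862348 281.6090166924945 207.69180273797144
cam [ 1.08552419 -0.07670343  0.81634679]
foot [([306.0, 172.0, 23.0, 42.0], 0.69), ([319.0, 204.0, 28.0, 35.0], 0.64), ([357.0, 186.0, 24.0, 44.0], 0.63)]
carousel [([199.0, 262.0, 153.0, 134.0], 0.77)]
wide_cup []
loading_point [([196.0, 252.0, 144.0, 148.0], 0.73)]
side ['color', 'vertical_fov', 'cx', 'cy', 'extrinsics'] 52.35826077310282 275.43593699811413 210.5798033000716
cam [0.31634322 0.66789291 0.54845855]
foot [([258.0, 288.0, 28.0, 54.0], 0.95), ([264.0, 247.0, 26.0, 50.0], 0.85), ([311.0, 259.0, 33.0, 54.0], 0.7), ([290.0, 177.0, 122.0, 83.0], 0.53)]
carousel [([288.0, 179.0, 123.0, 82.0], 0.8)]
wide_cup [([288.0, 178.0, 123.0, 82.0], 0.67)]
loading_point [([297.0, 181.0, 138.0, 88.0], 0.68)]
```

```bash
python3 - <<'E'
import cv2,numpy as np
a=cv2.imread('pics/scene0.png')[140:350,110:390]
b=cv2.imread('pics/side0.png')[120:330,190:400]
a=cv2.resize(a,None,fx=2.8,fy=2.8,interpolation=cv2.INTER_CUBIC)
b=cv2.resize(b,None,fx=2.8,fy=2.8,interpolation=cv2.INTER_CUBIC)
cv2.imwrite('pics/a.png',a);cv2.imwrite('pics/b.png',b)
E
```

```text
(no output)
```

View pics/a.png

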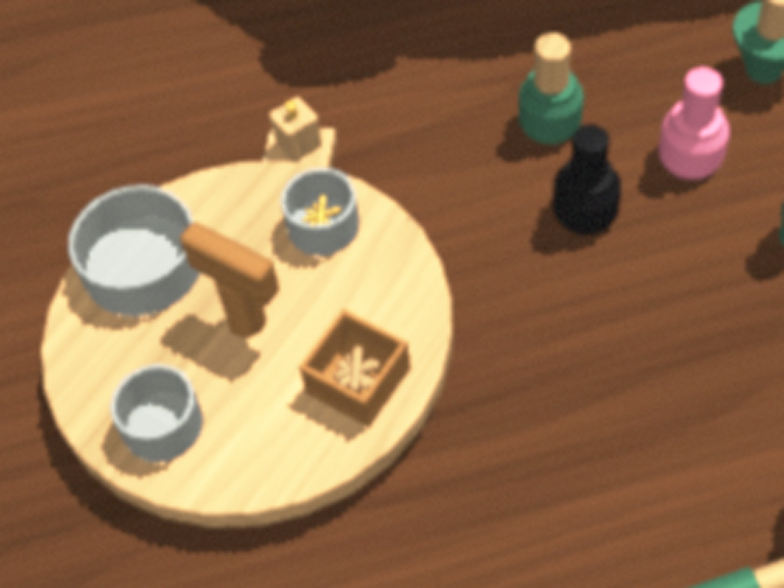

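View pics/b.png

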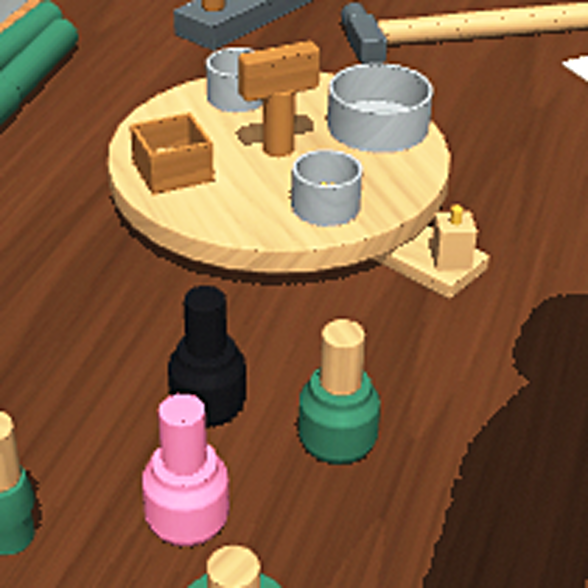

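Scene crop (2.8×, offset 110,140): wide cup rim centre about (133,232), hub bar top (229,255), pointer pin (292,104), and a stout green foot with its tenon top at (553,45). The cone is at the upper right and the pink and black look-alikes are close by. The side crop (offset 190,120) agrees: pin (457,210), cup rim (380,95), stout tenon top (344,328), slim foot at the left edge.

```bash
python3 - <<'E'
from h import *
S=snap('scene');D=snap('side')
P={'foot':((553,45),(344,328),.09),'pin':((292,104),(457,210),.063),'cup':((133,232),(380,95),.075),'hub':((229,252),(279,66),.126),'n1':((320,200),(327,172),None),'n2':((155,395),(236,68),None),'footbase':((551,122),(340,435),0.0),'pink':((703,82),(184,407),.09),'black':((590,138),(206,297),.09)}
for k,(a,b,z) in P.items():
    a=np.array(a)/2.8+[110,140]; b=np.array(b)/2.8+[190,120]
    # triangulate
    A=[];y=[]
    for s,uv in((S,a),(D,b)):
        p0=ray(s,*uv,0);p1=ray(s,*uv,.2);d=(p1-p0)/np.linalg.norm(p1-p0);M=np.eye(3)-np.outer(d,d);A.append(M);y.append(M@p0)
    X=np.linalg.lstsq(np.vstack(A),np.hstack(y),rcond=None)[0]
    print(k,X.round(4), *( [] if z is None else [ray(S,*a,z).round(4),ray(D,*b,z).round(4)]))
E
```

```text
foot [0.4564 0.1472 0.0918] [0.4562 0.1483 0.09  ] [0.4562 0.1438 0.09  ]
pin [ 0.4286 -0.0442  0.0594] [ 0.4319 -0.0443  0.063 ] [ 0.4276 -0.0393  0.063 ]
cup [ 0.5202 -0.1697  0.0706] [ 0.5215 -0.1702  0.075 ] [ 0.519  -0.1594  0.075 ]
hub [ 0.5862 -0.1083  0.1147] [ 0.5929 -0.1084  0.126 ] [ 0.5797 -0.0863  0.126 ]
n1 [ 0.527  -0.0438  0.0692]
n2 [ 0.6471 -0.173   0.0696]
footbase [0.4556 0.1475 0.0032] [0.4553 0.1494 0.    ] [0.455  0.1423 0.    ]
pink [0.5195 0.2389 0.089 ] [0.5216 0.2392 0.09  ] [0.5182 0.2385 0.09  ]
black [0.5446 0.1456 0.089 ] [0.5463 0.1458 0.09  ] [0.5436 0.1457 0.09  ]
```

```bash
cat > plan.py <<'E'
from h import *
def plan(goal,yaw_y,n=None):
    """yaw_y: wanted azimuth of tool y, deg; tool down; rows in tool frame"""
    s=readout.state(); p=np.array(s['position']); Rc=R.from_rotvec(s['eef_rot'])
    a=np.radians(yaw_y); y=[np.cos(a),np.sin(a),0]; z=[0,0,-1]; x=np.cross(y,z)
    Rg=R.from_matrix(np.array([x,y,z]).T); rv=(Rc.inv()*Rg).as_rotvec(degrees=True)
    d=np.array(goal)-p
    n=n or int(np.ceil(max(np.linalg.norm(d)/.048,np.linalg.norm(rv)/8.5,1)))
    print('t',round(s['time_s'],2),'pos',p.round(4),'yaw_y',np.degrees(np.arctan2(*Rc.as_matrix()[[1,0],1])).round(1),'tilt',Rc.as_matrix()[2,2].round(4),'w',round(s['width'],4),'q',np.round(s['joint_positions'],2),'F',np.round(s['force'],1),'n',n)
    for i in range(n):
        print(np.r_[Rc.inv().apply(d/n)*100,rv/n].round(2).tolist()); Rc=Rc*R.from_rotvec(rv/n,degrees=True)
if __name__=='__main__':
    import sys; v=[float(t) for t in sys.argv[1:]]; plan(v[:3],v[3],int(v[4]) if len(v)>4 else None)
E
python3 plan.py .587 -.108 .2 -48
```

```text
t 0.6 pos [0.2317 0.5805 0.2099] yaw_y 68.2 tilt -1.0 w 0.0852 q [-1.16  0.69 -0.19  1.57  0.16  0.9  -0.22] F [ 0.2 -0.   0.2] n 17
[-3.44, -2.99, 0.06, 0.0, -0.0, 6.84]
[-3.77, -2.56, 0.06, 0.0, -0.0, 6.84]
[-4.05, -2.09, 0.06, 0.0, -0.0, 6.84]
[-4.27, -1.59, 0.06, 0.0, -0.0, 6.84]
[-4.43, -1.07, 0.06, 0.0, -0.0, 6.84]
[-4.53, -0.54, 0.06, 0.0, -0.0, 6.84]
[-4.56, 0.01, 0.06, 0.0, -0.0, 6.84]
[-4.52, 0.55, 0.06, 0.0, -0.0, 6.84]
[-4.43, 1.08, 0.06, 0.0, -0.0, 6.84]
[-4.27, 1.6, 0.06, 0.0, -0.0, 6.84]
[-4.05, 2.1, 0.06, 0.0, -0.0, 6.84]
[-3.77, 2.57, 0.06, 0.0, -0.0, 6.84]
[-3.43, 3.0, 0.06, 0.0, -0.0, 6.84]
[-3.05, 3.38, 0.06, 0.0, -0.0, 6.84]
[-2.63, 3.72, 0.06, 0.0, -0.0, 6.84]
[-2.17, 4.01, 0.06, 0.0, -0.0, 6.84]
[-1.67, 4.24, 0.06, 0.0, -0.0, 6.84]
```

Emit:
arm_command([
  [[-3.4,-3.0,0,0,0,6.8,1],[-3.8,-2.6,0,0,0,6.8,1],[-4.0,-2.1,0,0,0,6.8,1],[-4.3,-1.6,0,0,0,6.8,1],[-4.4,-1.1,0,0,0,6.8,1]],
])

```text
time_s: 1.1
position: [0.3361, 0.3761, 0.2102]
eef_rot: [1.476, 2.773, 0.001]
force: [2.3, 0.9, 0.5]
width: 0.085
```

Emit:
arm_command([
  [[-4.5,-0.5,0,0,0,6.8,1],[-4.6,0,0,0,0,6.8,1],[-4.5,0.5,0,0,0,6.8,1],[-4.4,1.1,0,0,0,6.8,1],[-4.3,1.6,0,0,0,6.8,1]],
])

```text
time_s: 1.6
position: [0.4414, 0.1743, 0.2102]
eef_rot: [2.222, 2.221, 0.002]
force: [-0.6, 0.9, -0.1]
width: 0.0853
```

Emit:
arm_command([
  [[-4.0,2.1,0,0,0,6.8,1],[-3.8,2.6,0,0,0,6.8,1],[-3.4,3.0,0,0,0,6.8,1],[-3.0,3.4,0,0,0,6.8,1],[-2.6,3.7,0,0,0,6.8,1]],
])

```text
time_s: 2.1
position: [0.5482, -0.0264, 0.2101]
eef_rot: [-2.774, -1.474, -0.001]
force: [0.7, 0.2, -0.4]
width: 0.0853
```

Emit:
arm_command([
  [[-2.2,4.0,0,0,0,6.8,1],[-1.7,4.2,0.4,0,0,6.8,1],[0,0,0,0,0,0,1]],
])

```text
time_s: 2.4
position: [0.591, -0.114, 0.206]
eef_rot: [2.926, 1.124, 0.001]
force: [-0.7, -0.3, 0.2]
width: 0.0852
```

```bash
python3 - <<'E'
from h import *
s=snap('wrist','w1.png')
print(readout.state()['position'],readout.state()['joint_positions'])
for n,p in dict(axis=(.587,-.108,.126),cup=(.5205,-.168,.075),pin=(.4286,-.0435,.06)).items(): print(n,proj(s,p).round(0))
E
python3 plan.py .587 -.108 .093 -48
```

```text
[ 0.58972367 -0.10970645  0.20564732] [-0.06763237  0.67681542  0.30662781  1.66667468 -0.25412626  0.83647772
 -0.48554106]
axis [267. 211.]
cup [270. 286.]
pin [115. 266.]
t 2.45 pos [ 0.5897 -0.1097  0.2056] yaw_y -47.7 tilt -1.0 w 0.0851 q [-0.07  0.68  0.31  1.67 -0.25  0.84 -0.49] F [ 0.1 -0.2 -0.1] n 3
[-0.02, -0.11, 3.75, 0.05, 0.03, 0.11]
[-0.03, -0.11, 3.75, 0.05, 0.03, 0.11]
[-0.03, -0.11, 3.75, 0.05, 0.03, 0.11]
```

View pics/w1.png

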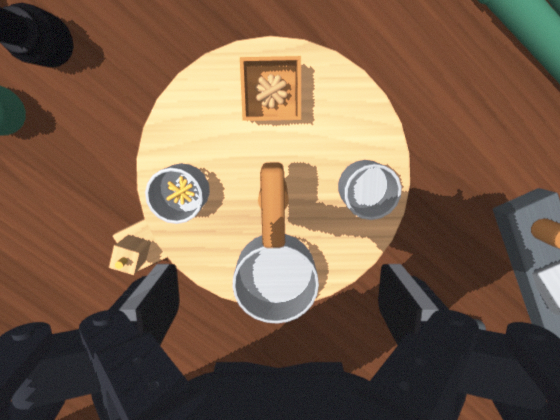

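Wrist view: bar top centre about (273,205), upright in the picture, so it is aligned with the jaws. Cup rim centre is at (276,278) and the pin at (122,262). I'll refine from these.

```bash
python3 - <<'E'
from h import *
s=snap('wrist')
a=ray(s,273,205,.126);c=ray(s,276,279,.075);p=ray(s,122,262,.062);n1=ray(s,177,193,.075);n2=ray(s,370,188,.075);b=ray(s,271,90,.07);d=ray(s,273.5,172,.032)
print('bar',a,'cup',c,'pin',p,'mid',(n1+n2)/2,'disc',d)
for ax in(a,(n1+n2)/2,d):
  u=c-ax;v=p-ax
  print(np.hypot(*u[:2]),np.hypot(*v[:2]),np.degrees(np.arctan2(u[1],u[0])),np.degrees(np.arctan2(v[1],v[0])))
t=[np.degrees(np.arctan2(*(ray(s,273.5,163,.126)-ray(s,273.5,247,.126))[[1,0]]))]
print(t)
E
python3 plan.py .586 -.108 .095 -48
```

```text
bar [ 0.59175041 -0.10342127  0.126     ] cup [ 0.52909976 -0.1630008   0.075     ] pin [ 0.43577771 -0.04271611  0.062     ] mid [ 0.5916458  -0.10308787  0.075     ] disc [ 0.5986805  -0.09622267  0.032     ]
0.08645706768179205 0.167369650957016 -136.4392918962383 158.73382513025152
0.08661158544253714 0.16715146239391676 -136.23178003798157 158.82731998626863
0.09644065012338757 0.17146507911957026 -136.17744587330264 161.81687225530266
[np.float64(42.108820773720495)]
t 2.5 pos [ 0.5891 -0.1066  0.2055] yaw_y -47.4 tilt -1.0 w 0.0852 q [-0.07  0.68  0.3   1.67 -0.25  0.84 -0.49] F [-0.2  1.3 -0.1] n 3
[-0.11, -0.04, 3.68, -0.0, 0.01, 0.18]
[-0.11, -0.04, 3.68, -0.0, 0.01, 0.18]
[-0.11, -0.04, 3.68, -0.0, 0.01, 0.18]
```

Emit:
arm_command([
  [[0,0,4,0,0,0,1],[0,0,4,0,0,0,1],[0,0,3,0,0,0,1],[0,0,0,0,0,0,-1],[0,0,0,0,0,0,-1]],
], force=40)

```text
time_s: 3.0
position: [0.5893, -0.1042, 0.0964]
eef_rot: [-2.925, -1.145, -0.0]
force: [0.6, 0.1, -0.3]
width: 0.0593
```

Emit:
arm_command([
  [[0,0,0,0,0,0,-1],[0,0,0,0,0,0,-1],[0,0,0,0,0,0,-1],[0,0,0,0,0,0,-1]],
])

```text
time_s: 3.4
position: [0.5924, -0.1076, 0.0981]
eef_rot: [2.922, 1.14, 0.009]
force: [2.8, -3.5, 5.8]
width: 0.0162
```

```bash
python3 plan.py .589 -.107 .095 -112.5
```

```text
t 3.4 pos [ 0.5924 -0.1076  0.0981] yaw_y -47.4 tilt -1.0 w 0.0162 q [-0.03  0.82  0.24  1.75 -0.31  0.6  -0.44] F [ 2.8 -3.5  5.8] n 8
[-0.03, -0.03, 0.04, 0.03, -0.05, 8.14]
[-0.03, -0.03, 0.04, 0.03, -0.05, 8.14]
[-0.03, -0.03, 0.04, 0.03, -0.05, 8.14]
[-0.04, -0.02, 0.04, 0.03, -0.05, 8.14]
[-0.04, -0.01, 0.04, 0.03, -0.05, 8.14]
[-0.04, -0.01, 0.04, 0.03, -0.05, 8.14]
[-0.04, -0.0, 0.04, 0.03, -0.05, 8.14]
[-0.04, 0.0, 0.04, 0.03, -0.05, 8.14]
```

Emit:
arm_command([
  [[0,0,0,0,0,3,-1],[0,0,0,0,0,6,-1],[0,0,0,0,0,6,-1],[0,0,0,0,0,6,-1],[0,0,0,0,0,6,-1]],
])

```text
time_s: 3.9
position: [0.5934, -0.1094, 0.0981]
eef_rot: [3.106, 0.419, 0.013]
force: [6.6, -6.6, 2.2]
width: 0.0167
```

Emit:
arm_command([
  [[0,0,0,0,0,6,-1],[0,0,0,0,0,6,-1],[0,0,0,0,0,6,-1],[0,0,0,0,0,6,-1],[0,0,0,0,0,6,-1]],
])

```text
time_s: 4.4
position: [0.5935, -0.1117, 0.0981]
eef_rot: [3.107, -0.401, 0.018]
force: [6.4, -11.5, -0.6]
width: 0.0164
```

Emit:
arm_command([
  [[0,0,0,0,0,5,-1],[0,0,0,0,0,3,-1],[0,0,0,0,0,0,-1],[0,0,0,0,0,0,-1]],
])

```text
time_s: 4.8
position: [0.5933, -0.1124, 0.0981]
eef_rot: [3.072, -0.613, 0.019]
force: [6.2, -10.7, 0.4]
width: 0.0163
```

Emit:
arm_command([
  [[0,0,0,0,0,0,1],[0,0,0,0,0,0,1],[0,0,0,0,0,0,1],[0,0,0,0,0,0,1]],
])

```text
time_s: 5.2
position: [0.5888, -0.1044, 0.0956]
eef_rot: [-3.081, 0.608, 0.002]
force: [-0.3, -0.1, 0.4]
width: 0.0736
```

Emit:
arm_command([
  [[0,0,-3,0,0,0,1],[0,0,-4,0,0,0,1],[0,0,-4,0,0,0,1],[0,0,0,0,0,0,1]],
])

```text
time_s: 5.6
position: [0.5923, -0.1071, 0.2111]
eef_rot: [3.082, -0.609, 0.015]
force: [-0.4, -0.6, 0.2]
width: 0.0856
```

```bash
python3 - <<'E'
from h import *
s=snap('wrist','w2.png')
E
python3 plan.py .456 .147 .2 -60|head -1
```

```text
t 5.65 pos [ 0.5908 -0.1059  0.2085] yaw_y -112.3 tilt -1.0 w 0.0856 q [-0.26  0.75  0.67  1.68 -0.56  0.92 -1.33] F [ 0.9  0.7 -0.9] n 7
```

View pics/w2.png

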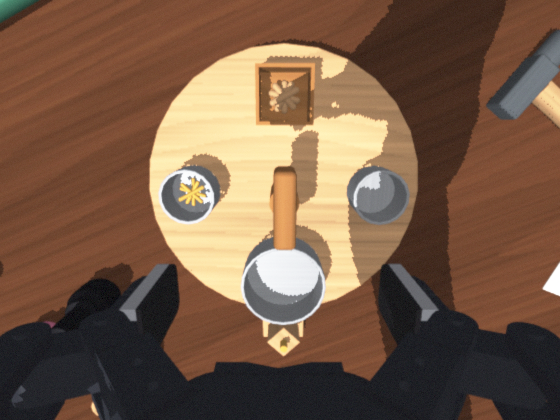

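The wide cup, bar and pin now lie on one column (284), at rows 282, 205 and 341, so the cup faces the pointer. Next I'll measure the cup centre and plan the move to the foot with the same yaw.

```bash
python3 - <<'E'
from h import *
s=snap('wrist')
c=ray(s,284,282,.075);p=ray(s,284,342,.062);a=ray(s,285,208,.126);m=(ray(s,188,195,.075)+ray(s,378,194,.075))/2
print(c,p,a,m)
for x in(a,m):
  print([ (np.hypot(*(q-x)[:2]).round(4),np.degrees(np.arctan2(*(q-x)[[1,0]])).round(1)) for q in(c,p)])
E
python3 plan.py .456 .147 .2 -112.3
```

```text
[ 0.5109641 -0.0784149  0.075    ] [ 0.43953988 -0.04962372  0.062     ] [ 0.59201785 -0.11138974  0.126     ] [ 0.59170595 -0.11007621  0.075     ]
[(np.float64(0.0875), np.float64(157.9)), (np.float64(0.1645), np.float64(157.9))]
[(np.float64(0.0867), np.float64(158.6)), (np.float64(0.1637), np.float64(158.3))]
t 5.7 pos [ 0.5894 -0.1051  0.2066] yaw_y -112.3 tilt -1.0 w 0.0855 q [-0.26  0.75  0.67  1.68 -0.56  0.91 -1.33] F [ 0.4  0.8 -1.1] n 6
[-3.65, -3.04, 0.11, -0.01, -0.01, -0.0]
[-3.65, -3.04, 0.11, -0.01, -0.01, -0.0]
[-3.65, -3.04, 0.11, -0.01, -0.01, -0.0]
[-3.65, -3.04, 0.11, -0.01, -0.01, -0.0]
[-3.65, -3.04, 0.11, -0.01, -0.01, -0.0]
[-3.65, -3.04, 0.11, -0.01, -0.01, -0.0]
```

Emit:
arm_command([
  [[-3.6,-3,0,0,0,0,1],[-3.7,-3,0,0,0,0,1],[-3.6,-3,0,0,0,0,1],[-3.7,-3.1,0,0,0,0,1],[-3.6,-3,0,0,0,0,1]],
])

```text
time_s: 6.2
position: [0.4758, 0.1052, 0.2045]
eef_rot: [3.081, -0.608, -0.005]
force: [0.4, 0.9, -0.2]
width: 0.0855
```

Emit:
arm_command([
  [[-3.7,-3.1,0,0,0,0,1],[0,0,0,0,0,0,1],[0,0,0,0,0,0,1]],
])

```text
time_s: 6.5
position: [0.4543, 0.1474, 0.2047]
eef_rot: [3.082, -0.603, -0.004]
force: [0.4, -0.0, -0.4]
width: 0.0856
```

```bash
python3 - <<'E'
from h import *
s=snap('wrist','w3.png')
print(proj(s,(.456,.147,.09)),proj(s,(.456,.147,.05)))
E
python3 plan.py .456 .147 .056 -112.3
```

```text
[278.24449873 199.0994265 ] [278.25093151 189.32080437]
t 6.55 pos [0.4553 0.1458 0.2051] yaw_y -112.3 tilt -1.0 w 0.0852 q [-0.85  0.62  0.74  2.03 -0.62  0.73 -1.69] F [-0.4  0.2 -0.2] n 4
[0.01, -0.04, 3.73, 0.02, 0.01, -0.01]
[0.01, -0.04, 3.73, 0.02, 0.01, -0.01]
[0.01, -0.04, 3.73, 0.02, 0.01, -0.01]
[0.0, -0.04, 3.73, 0.02, 0.01, -0.01]
```

View pics/w3.png

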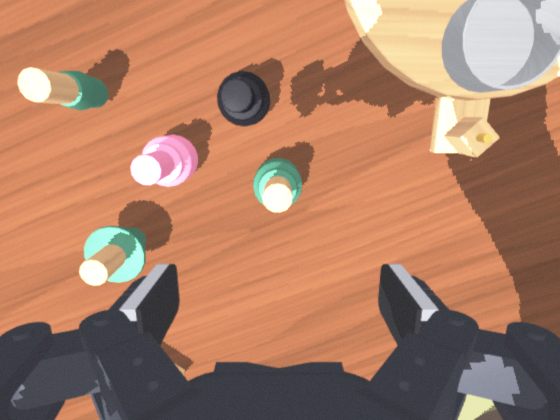

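Wrist view: the stout foot's tenon top is at (278,199), exactly where my measured position projects. Its barrel is about 48 px (50 mm) wide, between the cone at 60 px (left) and the slim foot at 36 px (upper left). I'll descend, grip and lift.

Emit:
arm_command([
  [[0,0,4,0,0,0,1],[0,0,4,0,0,0,1],[0,0,4,0,0,0,1],[0,0,2.8,0,0,0,1],[0,0,0,0,0,0,1]],
], force=40)

```text
time_s: 7.05
position: [0.4543, 0.1435, 0.0551]
eef_rot: [3.078, -0.615, -0.009]
force: [0.1, -0.3, -0.1]
width: 0.0856
```

Emit:
arm_command([
  [[0,0,0,0,0,0,-1],[0,0,0,0,0,0,-1],[0,0,0,0,0,0,-1],[0,0,0,0,0,0,-1],[0,0,0,0,0,0,-1]],
])

```text
time_s: 7.55
position: [0.4569, 0.1465, 0.059]
eef_rot: [-3.081, 0.608, -0.004]
force: [0.0, 0.8, 6.9]
width: 0.0241
```

Emit:
arm_command([
  [[0,0,0,0,0,0,-1],[0,0,-3,0,0,0,-1],[0,0,-4,0,0,0,-1],[0,0,-4,0,0,0,-1],[0,0,0,0,0,0,-1]],
])

```text
time_s: 8.05
position: [0.4588, 0.1463, 0.1721]
eef_rot: [-3.078, 0.608, -0.012]
force: [0.8, -0.0, -2.4]
width: 0.0237
```

```bash
python3 - <<'E'
from h import *
s=snap('side','s4.png'); w=snap('wrist')
a=cv2.imread('pics/s4.png'); b=w['color'][:,:,::-1]
cv2.imwrite('pics/c4.png',np.hstack([a[80:380,180:480],b[60:360,130:430]]))
E
python3 plan.py .507 -.076 .18 -112.3
```

```text
t 8.15 pos [0.4559 0.1467 0.1686] yaw_y -112.3 tilt -1.0 w 0.0238 q [-0.81  0.67  0.67  2.07 -0.7   0.64 -1.62] F [ 0.3 -0.  -1.7] n 5
[2.64, 3.73, -0.23, -0.02, -0.01, 0.0]
[2.64, 3.73, -0.23, -0.02, -0.01, 0.0]
[2.64, 3.73, -0.23, -0.02, -0.01, 0.0]
[2.64, 3.73, -0.23, -0.02, -0.01, 0.0]
[2.64, 3.73, -0.23, -0.02, -0.01, 0.0]
```

View pics/c4.png

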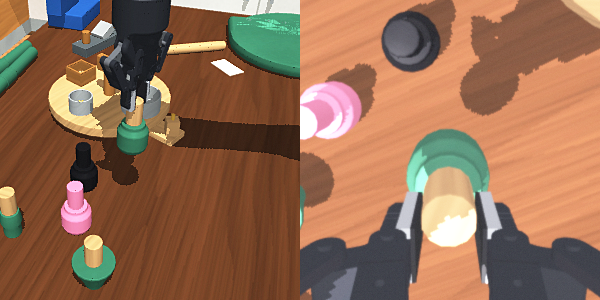

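The foot is held upright by the tenon (jaw opening 24 mm). The slim, cone, black and pink ones stand untouched. Now I'll carry it over the cup.

Emit:
arm_command([
  [[2,3,0,0,0,0,-1],[3,4,0,0,0,0,-1],[3,4,0,0,0,0,-1],[3,4,0,0,0,0,-1],[2.2,3.7,0,0,0,0,-1]],
])

```text
time_s: 8.65
position: [0.5067, -0.0794, 0.1665]
eef_rot: [3.081, -0.61, -0.003]
force: [1.3, -0.1, -1.4]
width: 0.0238
```

Emit:
arm_command([
  [[0,0,2,0,0,0,-1],[0,0,0,0,0,0,-1],[0,0,0,0,0,0,-1]],
])

```text
time_s: 8.95
position: [0.5055, -0.0757, 0.1467]
eef_rot: [-3.081, 0.607, 0.006]
force: [0.2, 0.7, -1.2]
width: 0.0235
```

```bash
python3 - <<'E'
from h import *
s=snap('scene','s5.png'); d=snap('side','d5.png'); 
a=s['color'][170:320,110:260,::-1]; b=d['color'][110:260,230:380,::-1]
cv2.imwrite('pics/c5.png',cv2.resize(np.hstack([a,b]),None,fx=2.6,fy=2.6,interpolation=cv2.INTER_CUBIC))
for n,i,o in(('sc',s,(110,170)),('si',d,(230,110))):
  for q in((.507,-.076,.075),(.507,-.076,.04)): print(n,((proj(i,q)-o)*2.6).round())
E
python3 plan.py .507 -.076 .096 -112.3
```

```text
sc [247.  92.]
sc [254. 119.]
si [235. 165.]
si [233. 201.]
t 9.05 pos [ 0.5066 -0.0756  0.1477] yaw_y -112.2 tilt -1.0 w 0.0237 q [-0.28  0.72  0.58  1.99 -0.66  0.63 -1.22] F [-0.   0.7 -1.3] n 2
[0.03, 0.01, 2.58, -0.02, 0.04, 0.03]
[0.03, 0.01, 2.58, -0.02, 0.04, 0.03]
```

View pics/c5.png

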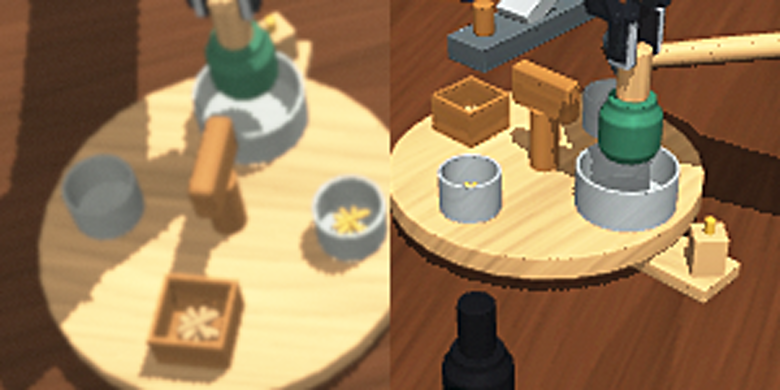

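The foot hangs upright over the wide cup. The rim centre sits at (250,92) in the scene crop and (626,168) in the side crop, matching my projections within a few px. I'll lower it.

Emit:
arm_command([
  [[0,0,2,0,0,0,-1],[0,0,1.7,0,0,0,-1],[0,0,0.8,0,0,0,-1],[0,0,0,0,0,0,-1],[0,0,0,0,0,0,-1]],
])

```text
time_s: 9.55
position: [0.5072, -0.0769, 0.1034]
eef_rot: [-3.082, 0.608, -0.001]
force: [0.1, 0.1, -1.3]
width: 0.0236
```

Emit:
arm_command([
  [[0,0,0.3,0,0,0,-1],[0,0,0,0,0,0,-1],[0,0,0,0,0,0,-1]],
])

```text
time_s: 9.85
position: [0.507, -0.0771, 0.1002]
eef_rot: [-3.082, 0.609, -0.001]
force: [-0.5, -0.5, -1.8]
width: 0.0237
```

Emit:
arm_command([
  [[0,0,0.2,0,0,0,-1],[0,0,0,0,0,0,-1],[0,0,0,0,0,0,-1]],
])

```text
time_s: 10.15
position: [0.5077, -0.0773, 0.099]
eef_rot: [-3.081, 0.609, -0.003]
force: [-1.4, 1.2, 8.1]
width: 0.0238
```

Emit:
arm_command([
  [[0,0,0.2,0,0,0,-1],[0,0,0,0,0,0,-1],[0,0,0,0,0,0,-1]],
])

```text
time_s: 10.45
position: [0.5084, -0.0775, 0.0988]
eef_rot: [-3.08, 0.61, -0.007]
force: [-3.2, 1.8, 26.4]
width: 0.024
```

Contact with the floor. I'll back off 2 mm, release and rise.

Emit:
arm_command([
  [[0,0,-0.2,0,0,0,-1],[0,0,0,0,0,0,-1],[0,0,0,0,0,0,0],[0,0,0,0,0,0,0],[0,0,0,0,0,0,0.6]],
])

```text
time_s: 10.95
position: [0.5066, -0.077, 0.0975]
eef_rot: [3.082, -0.609, -0.001]
force: [-0.6, -0.0, -0.5]
width: 0.0559
```

Emit:
arm_command([
  [[0,0,0,0,0,0,0.6],[0,0,0,0,0,0,0.6],[0,0,-3,0,0,0,0.6],[0,0,-4,0,0,0,0.6],[0,0,-4,0,0,0,0.6]],
])

```text
time_s: 11.45
position: [0.5062, -0.0771, 0.2088]
eef_rot: [3.081, -0.61, -0.003]
force: [0.8, 0.4, 0.3]
width: 0.0685
```

Emit:
arm_command([
  [[0,0,-3,0,0,0,0.6],[0,0,0,0,0,0,0.6],[0,0,0,0,0,0,0.6]],
])

```text
time_s: 11.75
position: [0.5069, -0.0768, 0.238]
eef_rot: [-3.081, 0.608, -0.001]
force: [-0.2, 0.0, -0.6]
width: 0.0683
```

```bash
python3 - <<'E'
from h import *
s=snap('wrist'); d=snap('side'); print(readout.state()['position'],readout.state()['width'],readout.state()['force'])
a=s['color'][30:390,80:480,::-1]; b=cv2.resize(d['color'][100:280,200:400,::-1],None,fx=2,fy=2,interpolation=cv2.INTER_CUBIC)
cv2.imwrite('pics/c6.png',np.hstack([a,b]))
for q in((.507,-.077,.075),(.507,-.077,.13)): print(proj(s,q)-(80,30),(proj(d,q)-(200,100))*2+(400,0))
E
```

```text
[ 0.50599352 -0.07657923  0.23676634] 0.06800461882189271 [-0.1122855   0.11006668 -1.35873897]
[199.07639515 159.64615616] [641.02320903 146.14661653]
[199.05685345 173.25033928] [644.12283395  99.60859475]
```

View pics/c6.png

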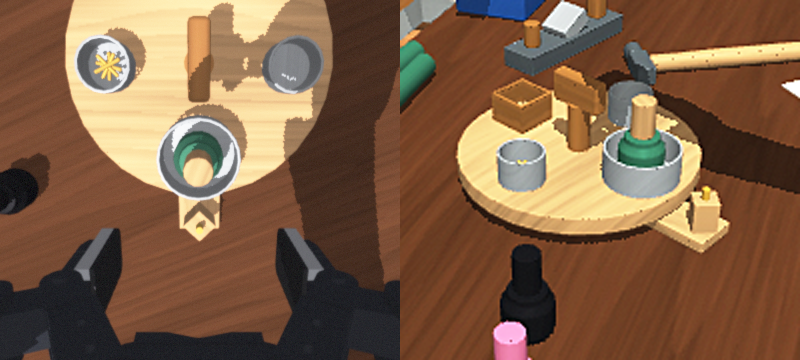

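The foot stands upright in the wide cup: tenon top at about (199,170), rim centre at (199,157), pin at (200,228), all on one column. The gripper is clear.

```bash
python3 -c "
from station import r; print(r.job_done())"
```

```text
the job is handed in; nothing more can be done
None
```

The job is done and handed in at about 12 s of the 53 s allowed; `job_done` gives no verdict.

- **Carousel:** I gripped the hub bar and turned it about 65° clockwise. The wrist picture then showed bar, cup and pin in one line, with the cup and pin directions from the axis agreeing to under 1°.
- **Foot:** I picked the stout green foot by its tenon and lowered it until it touched the cup floor. The wrist force peaked at about 26 N. I then released it and raised the arm clear.
- **Last checks:** The final pictures show the foot upright and near the centre of the wide cup (not measured exactly), with the cup still facing the pointer. The gripper touches nothing, and the black and pink look-alikes in view still stand.
- **Disagreement:** The two ways of locating the carousel axis and cup differed by up to about 8 mm. I aimed between them, which is within the 20 mm allowed.

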